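# Load the short track piece into the spring jig

### The job

Get the short straight piece of track ready for soldering: lay it flat in the channel of the wooden track jig, lengthwise between the fixed stop and the spring follower, while the jig's sliding rail is still open. Then push the rail fully home by its upright wooden tab, so that the spring follower holds the track against the stop, and let go.

Things in the scene. Friction and masses are not known exactly. Their poses are not given: they have to be found in the camera images.
- jig: Fixed track jig: plywood base (x -29 to 171, y -42 to 42 mm), a channel along it. Origin: on the bench, under the end face of the fixed stop, on the channel's centre line. x runs along the channel from the stop to the spring follower and rail, y across, z up. Stop: block 36 mm high, its steel nose ends at x = 0. Bracket over the rail: x 147 to 163, 44 mm high. Seated, the track's middle is at x = 47 mm.
- channel (a point): Loading point: on top of the channel's bed (30 mm wide strip, 18 mm above the bench, 10 above the base), at jig x = 61 mm; axes as the jig's. Guides on both sides at jig x 6 to 34 and 88 to 118 mm: 50 mm apart inside up to z = 26, flared to 60 at z = 36 mm. Between them (x 34 to 88) the sides are open for fingers.
- short_track: Short straight piece of black track, loose, flat on the bench: 38 mm wide, 9 thick, bed 94 long (99 over the rail joiners), 30 g. Beside it lie a long straight (173 mm) and a curved piece (178 mm). Origin: on the underside, centre line; y along the track (bed from y = -44 to +50 mm), x across, z up. Either end may face the stop.
- rail (a joint): Sliding rail, m: 0 = home (tab against the bracket), grows along jig +x as it opens, max 0.055; starts at 0.044 to 0.05. Stiff (6 N), stays where left. Its upright wooden tab is 14 mm thick along x, 40 wide, z 10 to 64 mm; its outer face is at jig x = 177 mm + rail. Push it towards jig -x to close (about 9 N with the spring).
- follower (a joint): Spring follower, m: compression of the steel plunger on the front of the rail. 0 = fully out; springs back by itself, 1 N at first and 0.1 N more per mm. Its nose (12 mm wide, z 20 to 30 mm) stands at jig x = 82 mm + rail + follower. With the track seated and the rail home it reads about 0.012.

How it is judged:
On the way:
1. the short track lies flat in the channel between stop and follower while the rail is still open (x of short_track in the frame of jig between 0.035 and 0.09 m and y of short_track in the frame of jig between -0.012 and 0.012 m and z of short_track in the frame of jig between 0.012 and 0.023 m and angle between the y axis of short_track and the x axis of jig, either way round below 0.18 rad and value of joint rail above 0.02 m), for 0.2 s.
At the end, for the whole second after the job is handed in: Rail home within 5 mm, follower compressed over 5 mm; short track at rest flat in the channel against the stop: origin 37 to 57 mm from the stop face, within 12 mm of the centre line, underside 12 to 23 mm above the bench, within 10 degrees of the channel (x of short_track in the frame of jig between 0.037 and 0.057 m and y of short_track in the frame of jig between -0.012 and 0.012 m and z of short_track in the frame of jig between 0.012 and 0.023 m and angle between the y axis of short_track and the x axis of jig, either way round below 0.18 rad and value of joint rail below 0.005 m and value of joint follower above 0.005 m and linear speed of short_track below 0.02 m/s); the robot touches nothing.
It also fails if it takes over 40 s, if anything falls off the work surface, if the arm or the gripper's body presses on something with over 40 N, if the wrist force passes 120 N, or if a joint passes its speed limit or range.

### The arm

A 7-joint arm with a two-finger parallel gripper is mounted at the origin on a cart in front of the work surface, level with it; the furniture and walls round the work are solid. World frame = base frame: x ahead of the robot, y to its left, z up, the work surface at z = 0. Lengths are in m, angles in rad, forces in N, time in s.
With the tool pointing down it reaches from about 0.4 to 0.85 m from the base axis. Payload 10.4 kg.
Tool frame: the origin (TCP) lies at the very end of the fingers, on their centre line; the grasp point (between the pads) lies 19 mm behind it; z points along the fingers, y is the line along which they close (so a half turn about z gives the same grasp; the last joint's range is limited). The gripper opens to 85 mm and grips with 20 to 120 N. Pads are 22 mm wide; open, the fingers measure 114 mm over their backs; the gripper's body (76 mm by 85 mm) begins 54 mm behind the grasp point. The pads swing forward as they close: fully open they stand 13 mm farther back than shut.
Start: joints at [1.2, 0.332, -0.065, 1.46, 0.022, 1.35, -0.088], TCP at [0.213, -0.588, 0.231] pointing down, gripper open.
Joint ranges: [-2.6, 2.6], [-0.5, 2.12], [-1.47, 1.34], [0.16, 2.42], [-1.27, 4.41], [0.06, 2.06], [-2.6, 2.6]. Speed limits (rad/s): [2.22, 2.22, 2.79, 2.79, 3.14, 3.14, 3.14].

### API

Orientations are given as a 3x3 rotation matrix whose columns are the frame's x, y, z axes.
In Python, from cell import r gives the robot as it stands. The module is installed in compiled form; this text tells all that it offers.
- The arm moves only by the shell command python3 -m jog 'ROWS'. ROWS is JSON, a list of rows, each a list of 7 numbers: the turn, a rotation vector about the tool's x, y, z in rad, then the shift along the tool's x, y, z in mm, then the opening, from 0 (shut) to 1 (fully open). A call has 1 to 5 rows; each row is the pose to reach, as a shift and turn from the pose commanded when the call began, along the tool's axes at that moment; what a row does not reach only later rows make up. A row lasts 1/12 s, in which the tool goes at most 41.7 mm and 7.16 degrees, less where a joint would pass 70% of its speed; a pose out of reach is approached as far as the arm can. A call with a gripper value outside its range is refused whole. The fingers move at their own pace and stop on an object; the grip force is fixed at half the most. Time passes only in rows, so rows that repeat a pose let the fingers close. It gives the time, the measured TCP pose, the force, the opening and the grip force at its end, in the units of the state.
- r.get_state(): the state, without advancing time (a new reading comes with each control period).
- r.camera(name): name is "scene" or "top" or "wrist"; returns a dict with "color" (480x640x3 uint8, red, green, blue), "z_map" (480x640 float32, m along the optical axis (not along the pixel's ray), 0 where there is no reading), "fx", "fy", "cx", "cy" (pixels), "cam_to_world" (4x4, takes a point from camera to world coordinates); the wrist camera has in their place "hand_eye" (4x4, takes a point from camera to tool coordinates, whose origin is the TCP and whose axes are the flange's). Camera axes: x right, y down, z forward; pixel columns grow to the right and rows downward; lengths in m; the calibration is good to about 2 mm. The wrist camera is an equidistant fisheye: a pixel r from the principal point sees the ray r / f radians off the axis. A picture is of the moment at which its call begins: read the wrist's pose just before it.
- r.hand_in(): hands the job in; it is judged then, once.
The state is a dict: "t": time; "joints": joint angles; "joint_velocities": joint speeds; "joint_efforts": joint torques, N m; "tool_pos": TCP position; "tool_rot": TCP orientation; "wrist_force": force on the tool from outside, world axes, zero at the start; "ft_torque": the same for the moment, N m; "finger_gap": finger opening in m; "finger_force": force on a finger pad.
Only numpy, scipy, OpenCV 4.12 (cv2) and the standard library are available. Lean on these libraries where they do the work, as an engineer would, in place of code of your own. Each camera call takes 0.05 s, during which the arm holds its last target. There are 200 camera calls.

## Working session

There is one attempt and no reset: what is moved stays moved. The work goes in short steps, Python scripts to look and compute and a shell command to move; the robot and the scene stay as the last step left them, time stands still between calls to the robot, and variables do not carry over. Pictures are saved under pics/ and viewed, at most 10 in all, crops included, and the job is handed in when it is done.

```bash
mkdir -p pics
python3 - <<'E'
from cell import r
import cv2,numpy as np,pickle
s=r.get_state();print(s['t'],s['tool_pos'],np.round(s['tool_rot'],3).tolist())
d={n:r.camera(n) for n in("scene","top")}
pickle.dump(d,open('c0.pkl','wb'))
for n in d:
    cv2.imwrite(f'pics/{n}0.png',d[n]['color'][:,:,::-1]);print(n,d[n]['fx'],np.round(d[n]['cam_to_world'],3).tolist(),(d[n]['z_map']>0).mean())
E
```

```text
0.0 [ 0.2128819  -0.58720904  0.23051972] [[0.94, 0.341, -0.001], [0.341, -0.94, 0.001], [-0.0, -0.001, -1.0]]
scene 504.294998401506 [[-0.533, -0.419, 0.735, -0.129], [-0.846, 0.263, -0.463, 0.307], [0.001, -0.869, -0.495, 0.468], [0.0, 0.0, 0.0, 1.0]] 0.993037109375
top 590.8876848647701 [[0.011, -0.99, 0.142, 0.341], [-1.0, -0.014, -0.019, -0.11], [0.021, -0.142, -0.99, 1.039], [0.0, 0.0, 0.0, 1.0]] 0.996015625
```

View pics/top0.png

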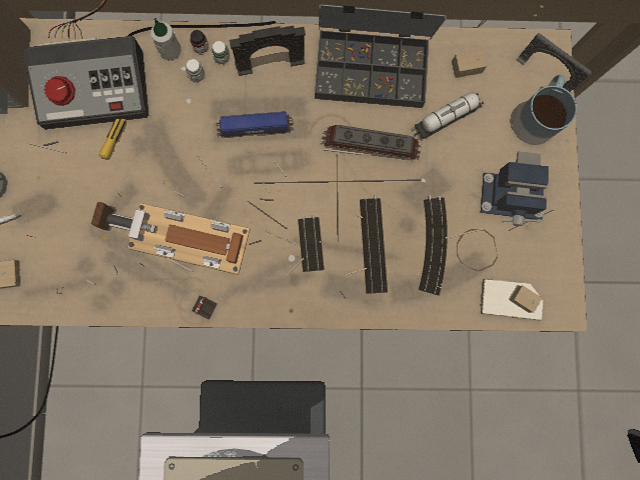

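View pics/scene0.png

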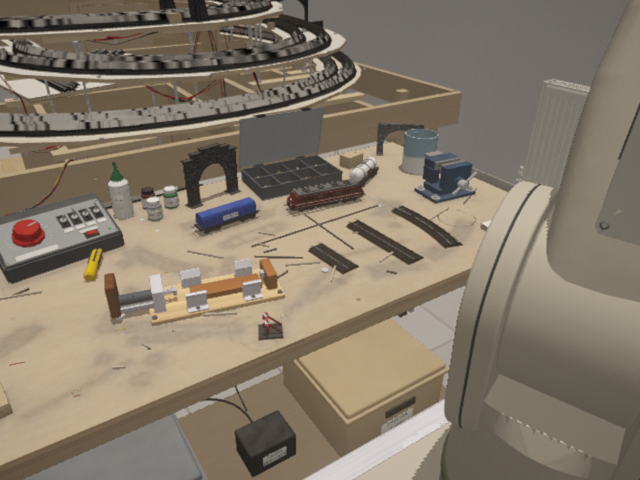

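The top view shows the jig with its tab at about (100,215) and its stop at about (236,248). The short track is at about (311,245), and the long and curved pieces are to its right. The scene view agrees: tab at about (111,295), stop at about (268,272), short track at about (333,257).

```bash
cat > h.py <<'E'
import numpy as np,cv2
def ray(c,uv,h):
    T=c['cam_to_world'];uv=np.atleast_2d(uv).astype(float)
    d=np.c_[(uv[:,0]-c['cx'])/c['fx'],(uv[:,1]-c['cy'])/c['fy'],np.ones(len(uv))]@T[:3,:3].T
    return T[:3,3]+d*((h-T[2,3])/d[:,2])[:,None]
def rect(P):
    "centre, half-turn-free angle of long side, (long, short) from world xy points"
    (c,wh,a)=cv2.minAreaRect((P[:,:2]*1000).astype(np.float32))
    if wh[0]<wh[1]: a+=90;wh=wh[::-1]
    return np.array(c),a,wh
E
python3 - <<'E'
import pickle,numpy as np,cv2
from h import *
c=pickle.load(open('c0.pkl','rb'))['top'];im=c['color'];hsv=cv2.cvtColor(im,cv2.COLOR_RGB2HSV)
def comp(m,x0,y0,x1,y1,k=0):
    w=np.zeros(m.shape,np.uint8);w[y0:y1,x0:x1]=m[y0:y1,x0:x1]
    if k: w=cv2.morphologyEx(w,cv2.MORPH_OPEN,np.ones((k,k)))
    n,l,st,_=cv2.connectedComponentsWithStats(w);i=1+st[1:,4].argmax();v,u=np.nonzero(l==i);return np.c_[u,v]
tr=comp((hsv[...,2]<75).astype(np.uint8),290,205,335,285,3)
print('track',len(tr),rect(ray(c,tr,.009)))
for p in [(240,262),(140,220),(190,210),(290,300),(220,238),(234,245),(103,215)]: print(p,hsv[p[1],p[0]],im[p[1],p[0]])
# base: yellow plywood
for smin in(90,110,130):
    b=comp(((hsv[...,1]>smin)&(hsv[...,2]>150)).astype(np.uint8),85,190,260,285,0)
    print('base',smin,len(b),rect(ray(c,b,.008)))
br=((hsv[...,1]>130)&(hsv[...,2]<165)&(hsv[...,0]<14)).astype(np.uint8)
n,l,st,ce=cv2.connectedComponentsWithStats(br)
for i in range(1,n):
    x,y,w,h,a=st[i]
    if a>60 and 80<x<260 and 190<y<290:
        v,u=np.nonzero(l==i);hh=[rect(ray(c,np.c_[u,v],z)) for z in(.018,.036,.064)];print(st[i],ce[i],hh)
cv2.imwrite('pics/jigtop.png',cv2.resize(im[185:290,85:345][:,:,::-1],(780,315),interpolation=cv2.INTER_CUBIC))
E
```

```text
track 429 (array([ 477.48980713, -124.15779114]), 6.152684688568115, (93.46620178222656, 14.330717086791992))
(240, 262) [ 17 106 173] [173 142 101]
(140, 220) [ 11  20 213] [213 202 196]
(190, 210) [ 18  72 155] [155 137 111]
(290, 300) [ 17  75 159] [159 138 112]
(220, 238) [ 12 141 130] [130  86  58]
(234, 245) [ 11 140 142] [142  93  64]
(103, 215) [13 82 56] [56 46 38]
base 90 2566 (array([485.26431274,  89.93320465]), 77.47428131103516, (198.70114135742188, 83.21722412109375))
base 110 5 (array([482.72106934, 237.33157349]), 90.82435911893845, (6.948884963989258, 3.6209821701049805e-06))
base 130 5 (array([482.72106934, 237.33157349]), 90.82435911893845, (6.948884963989258, 3.6209821701049805e-06))
[ 92 202  13  23  87] [ 97.18390805 213.54022989] [(array([524.30090332, 247.58929443]), 167.0406723022461, (39.456382751464844, 11.755136489868164)), (array([521.07305908, 241.28135681]), 167.0406494140625, (38.7609977722168, 11.547966003417969)), (array([516.05194092, 231.46894836]), 167.0406723022461, (37.679283142089844, 11.22568130493164))]
[ 166  225   63   30 1016] [196.69389764 239.27066929] [(array([481.36804199,  73.53799438]), 77.73760223388672, (107.33443450927734, 29.41922378540039)), (array([478.8968811 ,  70.29756927]), 77.73760986328125, (105.44273376464844, 28.900739669799805)), (array([475.05276489,  65.25694275]), 77.73760986328125, (102.50010681152344, 28.094205856323242))]
[227 233  15  29 248] [233.6733871  247.15322581] [(array([468.77938843,   9.25992393]), 167.74623107910156, (49.53425216674805, 15.23325252532959)), (array([466.53012085,   7.15235615]), 167.74623107910156, (48.66123580932617, 14.964780807495117)), (array([463.03118896,   3.87392807]), 167.74624633789062, (47.30321502685547, 14.547152519226074))]
```

View pics/jigtop.png

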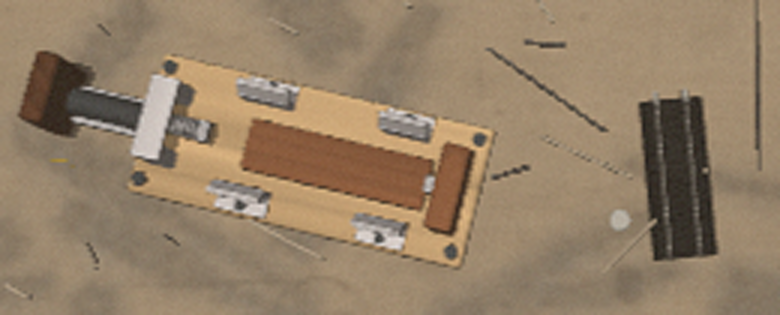

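```bash
cat >> h.py <<'E'
def biggest(m,box):
    x0,y0,x1,y1=box;w=np.zeros(m.shape,np.uint8);w[y0:y1,x0:x1]=m[y0:y1,x0:x1]
    n,l,st,_=cv2.connectedComponentsWithStats(w);v,u=np.nonzero(l==1+st[1:,4].argmax());return np.c_[u,v]
def togo(s,xy,z,yaw):
    "rotation about tool z (rad) and shift (mm) in tool axes from the present pose; xy mm, yaw deg of tool x"
    R=np.array(s['tool_rot']);cur=np.degrees(np.arctan2(R[1,0],R[0,0]))
    a=(yaw-cur+90)%180-90
    return -np.radians(a),R.T@(np.r_[xy,z]-np.array(s['tool_pos'])*1000)
E
python3 - <<'E'
import pickle
from h import *
from cell import r
c=pickle.load(open('c0.pkl','rb'))['top'];hsv=cv2.cvtColor(c['color'],cv2.COLOR_RGB2HSV)
for t in(70,85,95):
    m=cv2.morphologyEx((hsv[...,2]<t).astype(np.uint8),cv2.MORPH_CLOSE,np.ones((5,5)))
    m=cv2.morphologyEx(m,cv2.MORPH_OPEN,np.ones((7,7)))
    print(t,rect(ray(c,biggest(m,(290,205,335,285)),.007)))
s=r.get_state();print(togo(s,(477.5,-124),180,6))
E
```

```text
70 (array([ 477.74362183, -124.10707092]), 5.991500377655029, (93.62258911132812, 35.801918029785156))
85 (array([ 477.73620605, -124.01509094]), 6.15599250793457, (93.64816284179688, 36.78562927246094))
95 (array([ 477.31210327, -124.2116394 ]), 5.570399284362793, (94.42035675048828, 37.4860954284668))
(np.float64(0.24308735593910213), array([ 406.67074157, -345.29220444,   51.01061493]))
```

```bash
python3 -m jog '[[0,0,0,31,-27,0,1],[0,0,0,62,-54,0,1],[0,0,0,93,-80,0,1],[0,0,0,124,-106,0,1],[0,0,0,155,-132,0,1]]'; python3 -m jog '[[0,0,0,31,-27,0,1],[0,0,0,62,-54,0,1],[0,0,0,93,-80,0,1],[0,0,0,124,-106,0,1],[0,0,0,155,-132,0,1]]'; python3 -m jog '[[0,0,0,30,-25,10,1],[0,0,0.12,60,-50,25,1],[0,0,0.24,90,-75,40,1],[0,0,0.243,97,-81,51,1],[0,0,0.243,97,-81,51,1]]'
python3 - <<'E'
from cell import r
from h import *
import pickle
s=r.get_state();print(s['t'],s['tool_pos'],np.round(s['tool_rot'],3).tolist())
c=r.camera('wrist');pickle.dump((s,c),open('w1.pkl','wb'));cv2.imwrite('pics/w1.png',c['color'][:,:,::-1])
print(c['fx'],c['cx'],c['cy'],np.round(c['hand_eye'],3).tolist())
E
```

```text
t: 0.52
tool_pos: [0.3142, -0.4087, 0.231]
tool_rot: [[0.94, 0.341, -0.0], [0.341, -0.94, 0.0], [-0.0, -0.0, -1.0]]
wrist_force: [0.4, -0.0, 0.7]
finger_gap: 0.0852
finger_force: 0.0
t: 0.93
tool_pos: [0.4149, -0.2318, 0.2312]
tool_rot: [[0.94, 0.341, -0.0], [0.341, -0.94, -0.0], [-0.0, 0.0, -1.0]]
wrist_force: [0.3, -0.9, -0.1]
finger_gap: 0.0852
finger_force: 0.0
t: 1.35
tool_pos: [0.4784, -0.1193, 0.1776]
tool_rot: [[0.994, 0.109, -0.003], [0.109, -0.994, 0.003], [-0.003, -0.003, -1.0]]
wrist_force: [-0.0, 0.1, -0.8]
finger_gap: 0.0853
finger_force: 0.0
1.35 [ 0.47839853 -0.11925444  0.17755426] [[0.994, 0.109, -0.003], [0.109, -0.994, 0.003], [-0.003, -0.003, -1.0]]
371.64829954431775 325.49618450885583 238.33271914353483 [[-0.001, -0.961, -0.275, 0.069], [1.0, -0.0, -0.001, -0.0], [0.001, -0.275, 0.961, -0.143], [0.0, 0.0, 0.0, 1.0]]
```

View pics/w1.png

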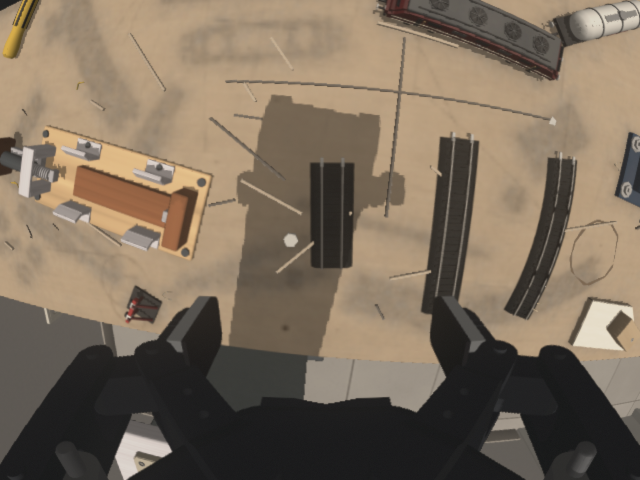

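The wrist view shows the short track centred at about (332,215), between columns 311 and 354 and rows 162 and 268. The jig is at left, with its stop at about (180,220), and the fingers point down with clear space on both sides of the track.

```bash
cat >> h.py <<'E'
def wray(s,c,uv,h):
    uv=np.atleast_2d(uv).astype(float);d=(uv-[c['cx'],c['cy']])/[c['fx'],c['fy']];t=np.linalg.norm(d,axis=1)
    k=np.sinc(t/np.pi);D=np.c_[d*k[:,None],np.cos(t)]
    E=c['hand_eye'];R=np.array(s['tool_rot']);D=D@(R@E[:3,:3]).T;o=R@E[:3,3]+np.array(s['tool_pos'])
    return o+D*((h-o[2])/D[:,2])[:,None]
E
python3 - <<'E'
import pickle
from h import *
from cell import r
s,c=pickle.load(open('w1.pkl','rb'));hsv=cv2.cvtColor(c['color'],cv2.COLOR_RGB2HSV)
for t in(45,55,65):
    m=cv2.morphologyEx((hsv[...,2]<t).astype(np.uint8),cv2.MORPH_CLOSE,np.ones((7,7)))
    m=cv2.morphologyEx(m,cv2.MORPH_OPEN,np.ones((11,11)))
    q=rect(wray(s,c,biggest(m,(285,130,385,290)),.008));print(t,q)
m=((hsv[...,1]>90)&(hsv[...,2]>150)).astype(np.uint8)
print('base',rect(wray(s,c,biggest(m,(25,110,230,275)),.008)))
for yaw in(6,):
    print(togo(r.get_state(),(480.5,-123.8),2,yaw))
E
```

```text
45 (array([ 477.44958496, -123.08998108]), 6.287191390991211, (89.7840576171875, 34.89202880859375))
55 (array([ 477.43460083, -123.28414154]), 5.714269161224365, (91.8989028930664, 35.606544494628906))
65 (array([ 477.84921265, -123.27675629]), 5.667535781860352, (92.791748046875, 35.75404357910156))
base (array([484.55422974,  91.03104401]), 77.5833511352539, (199.4493408203125, 83.7684555053711))
(np.float64(0.004287307426575069), array([  2.84202229,   2.52531046, 176.68075302]))
```

```bash
python3 -m jog '[[0,0,0.004,2.8,2.5,40,1],[0,0,0.004,2.8,2.5,80,1],[0,0,0.004,2.8,2.5,120,1],[0,0,0.004,2.8,2.5,150,0.8],[0,0,0.004,2.8,2.5,165,0.7]]'; python3 -m jog '[[0,0,0,0,0,5,0.7],[0,0,0,0,0,9,0.7],[0,0,0,0,0,10,0.7],[0,0,0,0,0,10,0.7]]'
```

```text
t: 1.82
tool_pos: [0.4785, -0.1276, 0.0118]
tool_rot: [[0.995, 0.1, -0.005], [0.1, -0.995, 0.001], [-0.004, -0.001, -1.0]]
wrist_force: [-0.7, -1.1, 0.6]
finger_gap: 0.0637
finger_force: 0.0
t: 2.15
tool_pos: [0.4819, -0.1274, 0.0064]
tool_rot: [[0.995, 0.1, 0.002], [0.1, -0.995, -0.001], [0.002, 0.001, -1.0]]
wrist_force: [-0.3, 0.2, -0.1]
finger_gap: 0.0595
finger_force: 0.0
```

```bash
python3 -m jog '[[0,0,0,-1,-3.5,2.5,0.7],[0,0,0,-1,-3.5,5,0.7],[0,0,0,-1,-3.5,5,0.6],[0,0,0,-1,-3.5,5,0.6]]'; python3 -m jog '[[0,0,0,0,0,0,0],[0,0,0,0,0,0,0],[0,0,0,0,0,0,0],[0,0,0,0,0,0,0],[0,0,0,0,0,0,0]]'
```

```text
t: 2.48
tool_pos: [0.4799, -0.1233, 0.0005]
tool_rot: [[0.995, 0.101, 0.0], [0.101, -0.995, -0.0], [0.0, 0.0, -1.0]]
wrist_force: [-0.5, -0.7, -0.1]
finger_gap: 0.0514
finger_force: 0.0
t: 2.9
tool_pos: [0.4801, -0.1235, 0.0009]
tool_rot: [[0.995, 0.101, 0.0], [0.101, -0.995, -0.0], [0.0, 0.0, -1.0]]
wrist_force: [-2.2, -0.0, 6.3]
finger_gap: 0.0363
finger_force: 60.2
```

```bash
python3 -m jog '[[0,0,0,0,0,-10,0],[0,0,0,0,0,-40,0],[0,0,0,0,0,-75,0],[0,0,0,0,0,-105,0],[0,0,0,0,0,-110,0]]'; python3 -m jog '[[0,0,0,4,-35,0,0],[0,0,0,9,-75,0,0],[0,0,0,14,-115,0,0],[0,0,0,18.5,-155,0,0],[0,0,0,22.5,-190,0,0]]'; python3 -m jog '[[0,0,-0.11,1,-10,0,0],[0,0,-0.22,1,-12,0,0],[0,0,-0.33,1,-13,0,0],[0,0,-0.44,1,-13,0,0],[0,0,-0.55,1,-13,0,0]]'; python3 -m jog '[[0,0,-0.11,0,0,0,0],[0,0,-0.22,0,0,0,0],[0,0,-0.33,0,0,0,0],[0,0,-0.44,0,0,0,0],[0,0,-0.55,0,0,0,0]]'; python3 -m jog '[[0,0,-0.1,0,0,0,0],[0,0,-0.153,0,0,0,0],[0,0,-0.153,0,0,0,0],[0,0,-0.153,0,0,0,0]]'
python3 - <<'E'
from cell import r
from h import *
import pickle
s=r.get_state();c=r.camera('wrist');pickle.dump((s,c),open('w2.pkl','wb'));cv2.imwrite('pics/w2.png',c['color'][:,:,::-1])
print(togo(s,(482.8,80.7),30,77.6))
E
```

```text
t: 3.32
tool_pos: [0.4825, -0.1237, 0.116]
tool_rot: [[0.995, 0.101, 0.007], [0.101, -0.995, -0.002], [0.007, 0.003, -1.0]]
wrist_force: [1.3, -1.3, 0.9]
finger_gap: 0.0359
finger_force: 60.2
t: 3.73
tool_pos: [0.4827, 0.0705, 0.1109]
tool_rot: [[0.995, 0.101, 0.001], [0.101, -0.995, 0.0], [0.001, 0.0, -1.0]]
wrist_force: [1.3, 0.3, -0.4]
finger_gap: 0.036
finger_force: 60.2
t: 4.15
tool_pos: [0.4826, 0.0812, 0.1106]
tool_rot: [[0.792, 0.611, 0.0], [0.611, -0.792, -0.0], [-0.0, 0.0, -1.0]]
wrist_force: [0.0, 0.4, 0.0]
finger_gap: 0.0359
finger_force: 60.1
t: 4.57
tool_pos: [0.4827, 0.0809, 0.1106]
tool_rot: [[0.356, 0.934, 0.0], [0.934, -0.356, -0.0], [-0.0, 0.0, -1.0]]
wrist_force: [0.2, -1.1, 0.1]
finger_gap: 0.0364
finger_force: 60.1
t: 4.9
tool_pos: [0.4827, 0.0809, 0.1105]
tool_rot: [[0.217, 0.976, 0.0], [0.976, -0.217, -0.0], [-0.0, 0.0, -1.0]]
wrist_force: [0.3, -0.0, 0.0]
finger_gap: 0.0357
finger_force: 60.1
(np.float64(-0.002689385052040987), array([-0.16377781,  0.11095855, 80.50654082]))
```

View pics/w2.png

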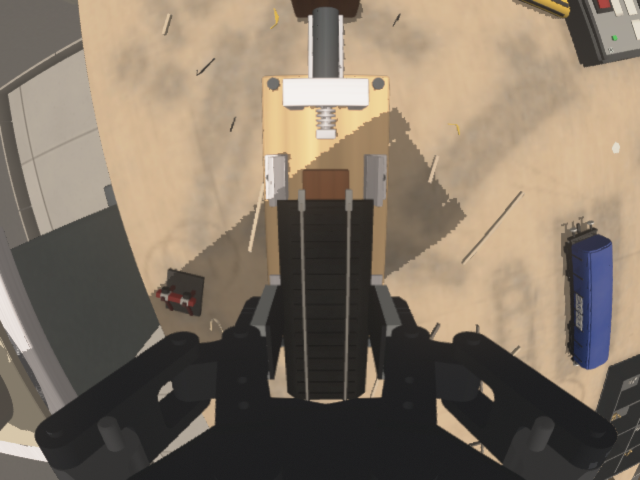

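The track is held square and centred: its joiner end is at rows 190 to 200, columns 278 to 373. The bed (325,183), the guides and the follower nose (326,133) are ahead of it and in line. I'll check the held track's pitch with depth before lowering.

Run:
```python
import pickle
from h import *
s,c=pickle.load(open('w2.pkl','rb'))
for uv in [(325,210),(325,250),(325,300),(325,350),(290,210),(362,210),(290,330),(355,330),(325,180)]:
    z=np.median(c['z_map'][uv[1]-3:uv[1]+4,uv[0]-3:uv[0]+4])
    P=[wray(s,c,uv,h)[0] for h in (.0,.2)]
    d=(np.array(uv)-[c['cx'],c['cy']])/c['fx'];t=np.linalg.norm(d)
    p=np.r_[d*np.sinc(t/np.pi),np.cos(t)];p*=z/p[2];q=c['hand_eye']@np.r_[p,1]
    print(uv,np.round(q[:3]*1000,1))
```

```text
(325, 210) [42.1 -0.8 -5.7]
(325, 250) [26.1 -0.8 -5. ]
(325, 300) [ 4.6 -0.9 -4.9]
(325, 350) [-19.5  -0.9  -5.5]
(290, 210) [ 42.1 -14.1  -5.2]
(362, 210) [41.9 13.3 -4.5]
(290, 330) [-10.7 -16.   -3.3]
(355, 330) [-9.8 11.9 -4.8]
(325, 180) [41.6 -1.  92.2]
```

```bash
python3 -m jog '[[0,0,-0.003,0,0,30,0],[0,0,-0.003,0,0,55,0],[0,0,-0.003,0,0,70,0],[0,0,-0.003,0,0,80,0],[0,0,-0.003,0,0,84,0]]'; python3 -m jog '[[0,0,0,0,0,2,0],[0,0,0,0,0,4,0],[0,0,0,0,0,6,0],[0,0,0,0,0,6,0],[0,0,0,0,0,6,0]]'
```

```text
t: 5.37
tool_pos: [0.482, 0.0809, 0.0251]
tool_rot: [[0.213, 0.977, -0.002], [0.977, -0.213, -0.0], [-0.0, -0.002, -1.0]]
wrist_force: [-0.2, -1.2, -0.6]
finger_gap: 0.0365
finger_force: 60.2
t: 5.78
tool_pos: [0.4831, 0.081, 0.0208]
tool_rot: [[0.213, 0.977, 0.001], [0.977, -0.213, -0.0], [0.0, 0.001, -1.0]]
wrist_force: [0.2, 0.5, -1.1]
finger_gap: 0.0363
finger_force: 60.2
```

```bash
python3 -m jog '[[0,0,0,0,0,1,0],[0,0,0,0,0,2,0],[0,0,0,0,0,2,0],[0,0,0,0,0,2,0]]'; python3 -m jog '[[0,0,0,0,0,0,0.55],[0,0,0,0,0,0,0.7],[0,0,0,0,0,0,0.75],[0,0,0,0,0,0,0.75],[0,0,0,0,0,0,0.75]]'; python3 -m jog '[[0,0,0,0,0,-10,0.75],[0,0,0,0,0,-40,0.75],[0,0,0,0,0,-75,0.6],[0,0,0,0,0,-90,0.4],[0,0,0,0,0,-90,0.3]]'
python3 - <<'E'
from cell import r
from h import *
import pickle
s=r.get_state();c=r.camera('wrist');pickle.dump((s,c),open('w3.pkl','wb'));cv2.imwrite('pics/w3.png',c['color'][:,:,::-1])
for x in (223+30,223+11): print(togo(s,np.array([469.7,21.2])+x*np.array([.2147,.9767]),28,77.6))
E
```

```text
t: 6.12
tool_pos: [0.4831, 0.081, 0.0188]
tool_rot: [[0.212, 0.977, 0.001], [0.977, -0.212, -0.0], [-0.0, 0.001, -1.0]]
wrist_force: [-2.6, -0.8, 6.9]
finger_gap: 0.0362
finger_force: 60.9
t: 6.53
tool_pos: [0.4827, 0.081, 0.0182]
tool_rot: [[0.212, 0.977, -0.0], [0.977, -0.212, -0.0], [-0.0, -0.0, -1.0]]
wrist_force: [0.2, -0.4, -0.6]
finger_gap: 0.0639
finger_force: 0.0
t: 6.95
tool_pos: [0.485, 0.0816, 0.1126]
tool_rot: [[0.212, 0.977, 0.006], [0.977, -0.212, -0.0], [0.001, 0.006, -1.0]]
wrist_force: [1.0, 0.7, 1.1]
finger_gap: 0.0285
finger_force: 0.0
(np.float64(0.0026110442112943066), array([190.59330755,  -1.97344862,  84.78416566]))
(np.float64(0.0026110442112943066), array([171.59301407,  -2.02214721,  84.7607553 ]))
```

View pics/w3.png

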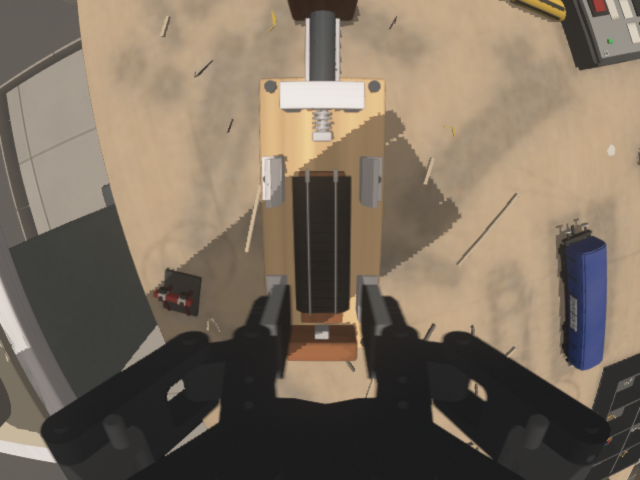

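The track lies in the channel, centred on the bed between both pairs of guides: its end is at (322,175), the stop is at (320,345), and the follower nose at (322,133) is clear of it. Next I go round behind the tab.

```bash
python3 -m jog '[[0,0,0,40,0,0,0],[0,0,0,80,0,0,0],[0,0,0,120,0,0,0],[0,0,0,160,0,0,0],[0,0,0,197,0,0,0]]'; python3 -m jog '[[0,0,0,4,0,0,0],[0,0,0,4,0,0,0],[0,0,0,4,0,0,0]]'
python3 - <<'E'
from cell import r
from h import *
s=r.get_state();print(s['t'],s['tool_pos'],s['finger_gap'])
J=np.array([469.7,21.2]);u=np.array([.2147,.9767]);print((np.array(s['tool_pos'])[:2]*1000-J)@u)
for x in (262,188): print(togo(s,J+x*u,28,77.6))
c=r.camera('top')
hsv=cv2.cvtColor(c['color'],cv2.COLOR_RGB2HSV);cv2.imwrite('pics/top4.png',cv2.resize(c['color'][150:290,40:300][:,:,::-1],(780,420)))
E
```

```text
t: 7.42
tool_pos: [0.5241, 0.2753, 0.1071]
tool_rot: [[0.212, 0.977, -0.002], [0.977, -0.212, -0.001], [-0.001, -0.001, -1.0]]
wrist_force: [2.3, -0.6, 0.5]
finger_gap: -0.0004
finger_force: 0.0
t: 7.67
tool_pos: [0.5247, 0.2769, 0.1071]
tool_rot: [[0.212, 0.977, -0.002], [0.977, -0.212, -0.001], [-0.001, -0.002, -1.0]]
wrist_force: [-0.5, -0.5, 0.1]
finger_gap: 0.0001
finger_force: 0.0
7.6667 [0.5247377  0.27689577 0.10711079] 6.145646192375958e-05
261.5546545251686
(np.float64(0.0031475460407931195), array([ 0.56753271,  1.27154391, 79.10810231]))
(np.float64(0.0031475460407931195), array([-73.43347341,   1.04178968,  79.21654664]))
```

View pics/top4.png

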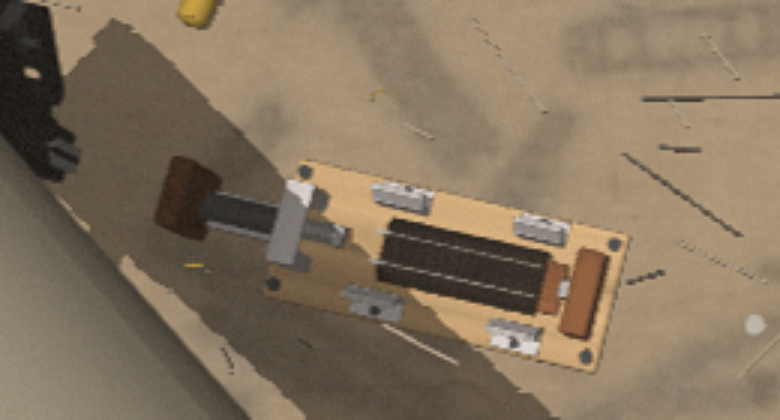

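The top view shows the track seated in the channel with its ends at crop (385,248) and (545,282). The fingers at (62,155) are clear of the tab at (187,198). Next I lower them and push.

```bash
python3 -m jog '[[0,0,0.003,0,1,30,0],[0,0,0.003,0,1,60,0],[0,0,0.003,0,1,79,0],[0,0,0.003,0,1,79,0],[0,0,0.003,0,1,79,0]]'; python3 -m jog '[[0,0,0,-5,0,0,0],[0,0,0,-11,0,0,0],[0,0,0,-17,0,0,0],[0,0,0,-22,0,0,0],[0,0,0,-27,0,0,0]]';python3 -m jog '[[0,0,0,-4,0,0,0],[0,0,0,-8,0,0,0],[0,0,0,-12,0,0,0],[0,0,0,-16,0,0,0],[0,0,0,-20,0,0,0]]'
```

```text
t: 8.13
tool_pos: [0.5263, 0.2753, 0.029]
tool_rot: [[0.217, 0.976, -0.001], [0.976, -0.217, -0.001], [-0.002, -0.001, -1.0]]
wrist_force: [0.4, 0.0, 0.1]
finger_gap: 0.0001
finger_force: 0.0
t: 8.55
tool_pos: [0.5209, 0.25, 0.0299]
tool_rot: [[0.216, 0.976, 0.001], [0.976, -0.216, -0.0], [0.0, 0.001, -1.0]]
wrist_force: [2.8, 7.8, 0.0]
finger_gap: -0.0001
finger_force: 3.1
t: 8.97
tool_pos: [0.517, 0.2325, 0.03]
tool_rot: [[0.215, 0.977, 0.002], [0.977, -0.215, 0.003], [0.003, 0.002, -1.0]]
wrist_force: [4.2, 5.8, -2.2]
finger_gap: -0.0
finger_force: 3.2
```

```bash
python3 -m jog '[[0,0,0,-4,0,0,0],[0,0,0,-8,0,0,0],[0,0,0,-12,0,0,0],[0,0,0,-16,0,0,0],[0,0,0,-20,0,0,0]]'; python3 -m jog '[[0,0,0,-1.5,0,0,0],[0,0,0,-3,0,0,0],[0,0,0,-4,0,0,0],[0,0,0,-5,0,0,0],[0,0,0,-6,0,0,0]]'
```

```text
t: 9.38
tool_pos: [0.5127, 0.2132, 0.03]
tool_rot: [[0.214, 0.977, 0.003], [0.977, -0.214, 0.003], [0.003, 0.002, -1.0]]
wrist_force: [4.4, 5.8, -3.3]
finger_gap: 0.0004
finger_force: 3.9
t: 9.8
tool_pos: [0.5115, 0.2077, 0.03]
tool_rot: [[0.214, 0.977, 0.003], [0.977, -0.214, 0.003], [0.004, 0.002, -1.0]]
wrist_force: [3.6, 7.8, -2.5]
finger_gap: 0.0001
finger_force: 4.0
```

```bash
python3 -m jog '[[0,0,0,-0.5,0,0,0],[0,0,0,-1,0,0,0],[0,0,0,-1.5,0,0,0],[0,0,0,-2,0,0,0],[0,0,0,-2,0,0,0]]'; python3 -m jog '[[0,0,0,-0.5,0,0,0],[0,0,0,-1,0,0,0],[0,0,0,-1.5,0,0,0],[0,0,0,-1.5,0,0,0]]'
```

```text
t: 10.22
tool_pos: [0.5111, 0.2057, 0.03]
tool_rot: [[0.214, 0.977, 0.003], [0.977, -0.214, 0.003], [0.004, 0.002, -1.0]]
wrist_force: [4.8, 8.1, -3.6]
finger_gap: 0.0001
finger_force: 3.9
t: 10.55
tool_pos: [0.511, 0.2054, 0.0301]
tool_rot: [[0.214, 0.977, 0.003], [0.977, -0.214, 0.005], [0.006, 0.002, -1.0]]
wrist_force: [5.8, 12.4, -6.9]
finger_gap: 0.0003
finger_force: 6.1
```

```bash
python3 -m jog '[[0,0,0,-1,0,0,0],[0,0,0,-2,0,0,0],[0,0,0,-2,0,0,0]]'; python3 -m jog '[[0,0,0,5,0,0,0],[0,0,0,20,0,0,0],[0,0,0,40,0,0,0],[0,0,0,40,0,-40,0],[0,0,0,40,0,-80,0]]'; python3 -m jog '[[0,0,0,0,0,-30,0],[0,0,0,0,0,-30,0],[0,0,0,0,0,-30,0]]'
python3 - <<'E'
from cell import r
from h import *
s=r.get_state();c=r.camera('top')
im=c['color'];hsv=cv2.cvtColor(im,cv2.COLOR_RGB2HSV)
cv2.imwrite('pics/top5.png',cv2.resize(im[150:290,40:300][:,:,::-1],(780,420)))
J=np.array([469.7,21.2]);u=np.array([.2147,.9767]);n=np.array([-.9767,.2147])
m=cv2.morphologyEx((hsv[...,2]<75).astype(np.uint8),cv2.MORPH_CLOSE,np.ones((5,5)));m=cv2.morphologyEx(m,cv2.MORPH_OPEN,np.ones((9,9)))
q=rect(ray(c,biggest(m,(160,215,240,270)),.025));print(q,(q[0]-J)@u,(q[0]-J)@n)
E
```

```text
t: 10.8
tool_pos: [0.511, 0.2053, 0.0303]
tool_rot: [[0.212, 0.977, 0.005], [0.977, -0.212, 0.008], [0.009, 0.003, -1.0]]
wrist_force: [10.3, 18.0, -13.1]
finger_gap: 0.0004
finger_force: 10.0
t: 11.22
tool_pos: [0.516, 0.24, 0.1082]
tool_rot: [[0.213, 0.977, -0.006], [0.977, -0.213, -0.001], [-0.002, -0.005, -1.0]]
wrist_force: [1.5, 0.5, 0.9]
finger_gap: -0.0002
finger_force: 0.0
t: 11.47
tool_pos: [0.519, 0.2397, 0.1412]
tool_rot: [[0.216, 0.976, 0.003], [0.976, -0.216, 0.0], [0.001, 0.003, -1.0]]
wrist_force: [-0.6, -1.0, -1.8]
finger_gap: -0.0001
finger_force: 0.0
(array([479.15316772,  67.65512848]), 81.00120544433594, (94.14070892333984, 40.25326919555664)) 47.402319095916745 0.7410071678161505
```

View pics/top5.png

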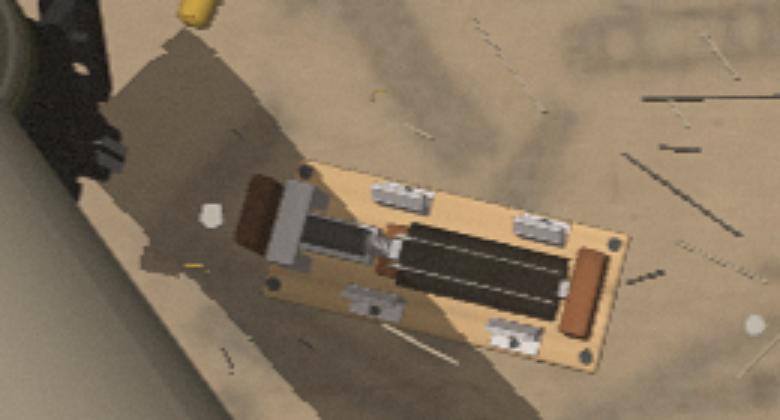

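The top view shows the tab against the bracket at (270,215), the track against the stop nose at (563,288), and the follower pressing the other end at (390,245). The bed middle measures 47.4 mm, and the robot is clear.

```bash
python3 -c "
from cell import r
print(r.hand_in())"
```

```text
the job is handed in; nothing more can be done
None
```

I laid the short track in the channel and pushed the rail home; the last top view shows the follower holding the track against the stop with the arm clear, and I handed the job in at about 11.5 s (no verdict came back).

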